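# Lock a hammer-head stop bolt into a T-slot rail

## Robot

A 6-joint arm with a two-finger parallel gripper is mounted at the origin on a cart in front of the work surface, level with it; the furniture and walls round the work are solid. World frame = base frame: x ahead of the robot, y to its left, z up, the work surface at z = 0. Lengths are in mm, angles in degrees, forces in N, time in s.
With the tool pointing down it reaches from about 350 to 875 mm from the base axis. Payload 4.2 kg.
Tool frame: the origin (TCP) lies at the very end of the fingers, on their centre line; the grasp point (between the pads) lies 19 mm behind it; z points along the fingers, y is the line along which they close (so a half turn about z gives the same grasp; the last joint's range is limited). The gripper opens to 87 mm and grips with 3 to 60 N. Pads are 19 mm wide; open, the fingers measure 117 mm over their backs; the gripper's body (75 mm by 190 mm) begins 51 mm behind the grasp point.
Start: joints at [82.426, 22.042, 0.453, 0, -68.411, -14.817], TCP at [238.047, 577.869, 222.55] pointing down, gripper open.
Joint ranges: [-179.83, 179.83], [-69.29, 118.12], [-61.27, 80.66], [-181.25, 117.63], [-171.15, -9.14], [-177.46, 177.46]. Speed limits (degrees/s): [159.86, 159.86, 180, 180, 180, 180].

## Interface

Orientations are given as a 3x3 rotation matrix whose columns are the frame's x, y, z axes.
In Python, from bench import robot gives the robot as it stands.
- The arm moves only by the shell command python3 inch.py FILE [OPENING] [FORCE], which reads ROWS from the file FILE. ROWS is a JSON list of rows, 1 to 10 of them, each an object with the fields sx, sy, sz (the shift in mm), spin (a turn about the tool's z in degrees); a field left out counts as zero; each row shifts and turns the commanded pose from where the row before left it, along the tool's axes as they then stand; what a row does not reach is not made up. A row lasts 1/10 s, in which the tool goes at most 50 mm and 8.59 degrees, less where a joint would pass 70% of its speed; a pose out of reach is approached as far as the arm can. OPENING is the finger opening in mm, set as the command begins (- or left out keeps the last). The fingers move at their own pace and stop on an object; FORCE is the grip in N (left out, the last holds). Time passes only in rows, so rows that do not move let the fingers close. It prints the time, the measured TCP pose, the force, the opening and the grip force at its end. Input that does not fit is refused with a message, and nothing moves.
- robot.read_state(): the state, without advancing time (a new reading comes with each control period).
- robot.read_camera(name): name is "side" or "top"; returns the picture (384x512x3 uint8, red, green, blue); there is no depth.
- robot.camera_model(name): a dict with "fovy" (degrees; the focal length in pixels is half the picture's height over the tangent of half this angle, whatever the lens; pixels are square), "cx", "cy" (the principal point, pixels), "camera_from_world" (4x4, takes a point from world to camera coordinates). Camera axes: x right, y up, looking along -z (the intrinsics and any distortion apply to the point x, -y, -z); pixel columns grow to the right and rows downward; lengths in mm; the calibration is good to about 2 mm. A picture is of the moment at which its call begins. camera_model takes no time and is no camera call.
- robot.job_done(): hands the job in; it is judged then, once.
The state is a dict: "time_s": time; "joints": joint angles; "qd": joint speeds; "tau": joint torques, N m; "position": TCP position; "ee_rot": TCP orientation; "wrist_force": force on the tool from outside, world axes, zero at the start; "ft_torque": the same for the moment, N m; "gripper_width": finger opening in mm; "finger_force": force on a finger pad.
Only numpy, scipy, OpenCV 4.12 (cv2) and the standard library are available. Lean on these libraries where they do the work, as an engineer would, in place of code of your own. Each camera call takes 0.05 s, during which the arm holds its last target. There are 200 camera calls.

## Task

Take the red-handled hammer-head bolt out of its blue holder and lock it into the T-slot rail, in the bay between the two yellow marks: put the head through the slot, press down against the spring collar, give it a full quarter turn so that the head lies square across the rail under the lips, and let go, so that the spring holds it upright and clamped. Press gently: do not ram the bolt on the rail's lips or on the bottom of the channel, whose height you have to find by feel, and leave the cup, the small bottle and the petri dish where they are.

Things in the scene. Friction and masses are not known exactly. Their poses are not given: they have to be found in the camera images.
- bolt: hammer-head bolt, 62 mm tall, about 0.1 kg. Origin: centre of the head's underside; z up the stem; x along the long side of both head and handle (a half turn looks the same). Steel head 28 (x) x 11.5 (y) x 7 mm high, its long bottom edges rounded by 3 mm; stem 8 mm; above the head a spring collar. Starts upright in the holder, hanging by its collar, head in the pocket
- handle (a point): point on the bolt's axis, 56 mm above its origin: where to grip the red handle bar, 44 mm (x) x 12 mm (y), which spans 34 to 62 mm above the bolt's origin. Grip it across its 12 mm, fingertips no lower than 34 mm above the origin so that the collar stays free. Axes as the bolt's
- collar (a joint): travel (m) of the steel spring collar up the stem: disc 29 mm wide, 4 mm thick. At 0 (free) its underside is 8.5 mm above the bolt's origin, 1.5 mm above the head's top; at most 0.011. It is wider than the slot and lands on the lips. Spring: 3 N at 0 plus 1.5 N per mm. When it is on the rail, the head's top clears the lips' underside at 0.0045, the head meets the rigid channel floor at 0.0075
- rail: stand of the aluminium T-slot rail, fixed. Origin on the worktop under the rail's middle; y along the rail, x across, z up. The rail, 44 mm wide, 224 mm long, rests level and rigid on two telescopic posts, centred, slot up. Its top is 44 to 68 mm above the worktop: set anew each time, not measured. Both ends are closed by black caps
- bay (a point): point on the worktop under the middle of the bay between two yellow marks (48 mm apart) on the rail, on its centre line, 30 mm to +y of the rail's origin; axes as the rail's. The rail's section, the same all along, from its top down: slot 14 mm wide between two lips 6 mm thick, then a channel 36 mm wide and 10 mm deep with a rigid floor, in which the head can turn
- holder: blue block 56 x 44 x 20 mm, fixed, with a pocket for the bolt's head (31 x 15 mm, 14 mm deep); origin: centre of the underside, x along the pocket
- cup_blue: specimen cup with blue lid, 54 mm wide, 78 mm tall, loose, leave alone; origin: centre of the underside
- bottle_green: small white bottle with green cap, 32 mm wide, 59 mm tall, loose, leave alone; origin: centre of the underside
- petri_pink: petri dish with pink contents, 64 mm wide, 16 mm tall, loose, leave alone; origin: centre of the underside

How it is judged:
By the outcome, as a careful person would: the job done as asked, in the order asked, and still so for the second after the job is handed in, with the robot touching nothing.
It also fails if it takes over 48 s, if anything falls off the work surface, if the arm or the gripper's body presses on something with over 40 N, if the wrist force passes 120 N, or if a joint passes its speed limit or range.

## Working session

There is one attempt and no reset: what is moved stays moved. The work goes in short steps, Python scripts to look and compute and a shell command to move; the robot and the scene stay as the last step left them, time stands still between calls to the robot, and variables do not carry over. Pictures are saved under pics/ and viewed, at most 10 in all, crops included, and the job is handed in when it is done.

```bash
ls; mkdir -p pics; python3 - <<'E'
from bench import robot
import cv2
for n in("top","side"):
    im=robot.read_camera(n); cv2.imwrite(f"pics/{n}0.png",im[:,:,::-1]); print(n,robot.camera_model(n))
s=robot.read_state(); print(s["time_s"],s["position"],s["ee_rot"],s["wrist_force"])
E
```

```text
bench.py
inch.py
pics
top {'fovy': 53.049559613058236, 'cx': 259.90385129097393, 'cy': 196.00129348265688, 'camera_from_world': array([[-1.12321821e-02, -9.99365833e-01,  3.37900937e-02,
        -8.21057420e+01],
       [ 9.85277313e-01, -5.29606293e-03,  1.70881736e-01,
        -4.73590601e+02],
       [-1.70594414e-01,  3.52119875e-02,  9.84711969e-01,
        -1.08699423e+03],
       [ 0.00000000e+00,  0.00000000e+00,  0.00000000e+00,
         1.00000000e+00]])}
side {'fovy': 53.04821745402065, 'cx': 255.31772539916435, 'cy': 190.30735263804274, 'camera_from_world': array([[-9.99006801e-01, -4.40276105e-02, -6.85428091e-03,
         4.51570420e+02],
       [ 1.69516572e-02, -5.17800453e-01,  8.55333462e-01,
        -1.03077058e+02],
       [-4.12074383e-02,  8.54367755e-01,  5.18032515e-01,
        -9.27695159e+02],
       [ 0.00000000e+00,  0.00000000e+00,  0.00000000e+00,
         1.00000000e+00]])}
0.1 [237.83524793 577.39519683 221.56413144] [[ 9.24565223e-01 -3.81023259e-01 -6.51226592e-04]
 [-3.81023800e-01 -9.24563350e-01 -1.86418919e-03]
 [ 1.08199201e-04  1.97169732e-03 -9.99998050e-01]] [ 0.88485036 -0.60828078 -0.9088007 ]
```

View pics/top0.png

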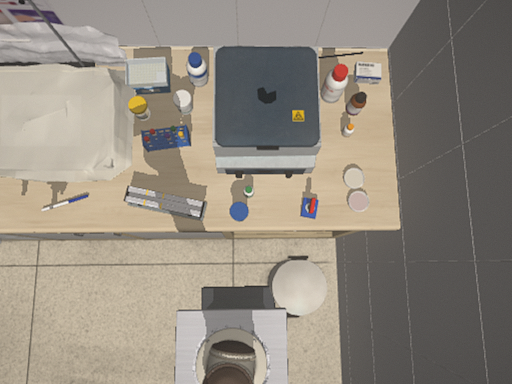

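View pics/side0.png

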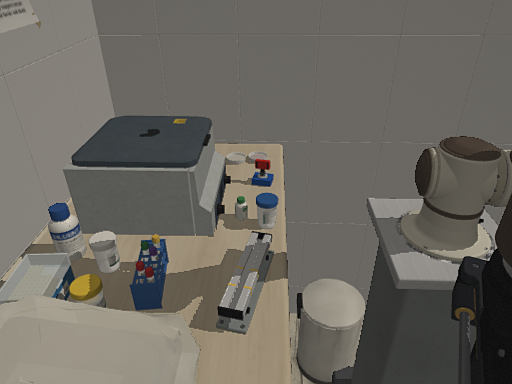

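The top view shows the holder and bolt at about (310,207), the rail from (127,192) to (205,212), and the cup at (239,212). In the side view the bolt is at (262,170) and the rail runs from (262,238) to (236,315). Next I'll enlarge these regions.

```bash
python3 - <<'E'
import cv2,numpy as np
t=cv2.imread("pics/top0.png");s=cv2.imread("pics/side0.png")
def c(i,x,y,w,h,W,H): return cv2.resize(i[y:y+h,x:x+w],(W,H),interpolation=cv2.INTER_CUBIC)
a=np.hstack([c(t,118,178,100,50,500,250),c(t,290,190,50,42,298,250)])   # x5, x5.95
b=np.hstack([c(s,205,225,80,110,240,330),c(s,240,150,50,42,393,330)]) # x3, x7.86
b=cv2.copyMakeBorder(b,0,0,0,a.shape[1]-b.shape[1],cv2.BORDER_CONSTANT)
cv2.imwrite("pics/crop1.png",np.vstack([a,b]))
E
```

```text
(no output)
```

View pics/crop1.png

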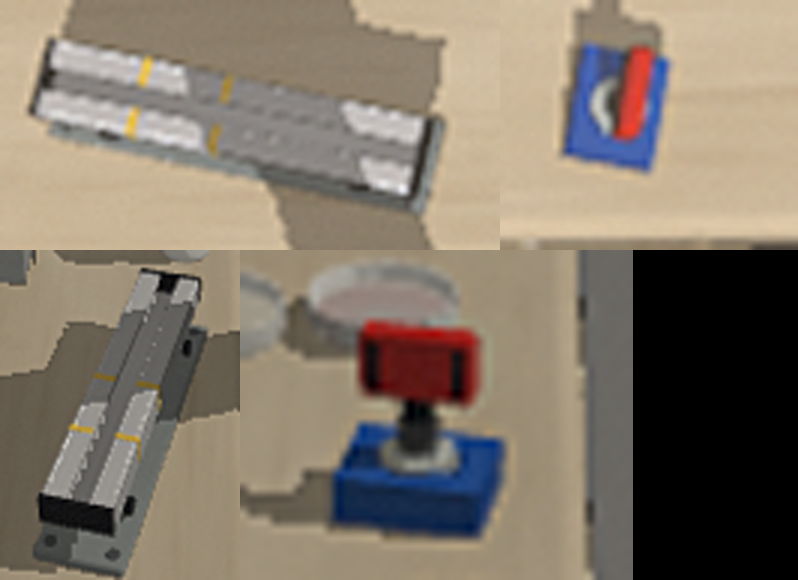

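The crop shows the handle roughly along world x in its holder, and the four yellow marks are distinct in both views. Now I'll measure.

```bash
cat > h.py <<'E'
import cv2,numpy as np
from bench import robot
M={n:robot.camera_model(n) for n in("top","side")}
def ray(n,u,v):
    m=M[n];f=192/np.tan(np.radians(m["fovy"]/2));T=m["camera_from_world"];R=T[:3,:3]
    return -R.T@T[:3,3], R.T@np.array([(u-m["cx"])/f,-(v-m["cy"])/f,-1])
def onz(n,u,v,z):
    c,d=ray(n,u,v);return c+d*(z-c[2])/d[2]
def tri(a,b):
    c1,d1=ray("top",*a);c2,d2=ray("side",*b)
    s=np.linalg.lstsq(np.c_[d1,-d2],c2-c1,rcond=None)[0];p,q=c1+d1*s[0],c2+d2*s[1]
    return (p+q)/2,np.linalg.norm(p-q)
def proj(n,p):
    m=M[n];f=192/np.tan(np.radians(m["fovy"]/2));q=m["camera_from_world"]@np.r_[p,1]
    return np.array([m["cx"]-f*q[0]/q[2],m["cy"]+f*q[1]/q[2]])
def blobs(im,lo,hi,box,k=4,amin=3):
    h=cv2.cvtColor(im,cv2.COLOR_RGB2HSV);m=cv2.inRange(h,lo,hi)
    b=np.zeros_like(m);x,y,w,g=box;b[y:y+g,x:x+w]=m[y:y+g,x:x+w]
    n,l,st,c=cv2.connectedComponentsWithStats(b,connectivity=8)
    o=[(st[i,4],c[i],cv2.minAreaRect(np.argwhere(l==i)[:,::-1].astype(np.float32))) for i in range(1,n) if st[i,4]>=amin]
    return sorted(o,key=lambda t:-t[0])[:k]
E
python3 - <<'E'
from h import *
np.set_printoptions(precision=1,suppress=True)
I={n:cv2.imread(f"pics/{n}0.png")[:,:,::-1].copy() for n in M}
for n,yb,rb,bb in(("top",(125,180,85,45),(300,192,25,25),(295,190,30,35)),("side",(215,230,65,90),(250,155,25,25),(248,168,30,25))):
    print(n,"cam",ray(n,0,0)[0])
    for nm,lo,hi,bx in(("yel",(15,120,70),(32,255,255),yb),("red",(0,150,60),(8,255,255),rb),("blu",(105,150,40),(125,255,255),bb)):
        for a,c,r in blobs(I[n],lo,hi,bx): print(nm,a,c,r)
E
```

```text
top cam [ 280.3  -46.3 1154.1]
yel 7 [146.6 191.6] ((146.65000915527344, 191.54998779296875), (0.9486832022666931, 5.0596442222595215), 18.434947967529297)
yel 7 [144. 202.] ((144.0, 202.00003051757812), (0.9701424241065979, 4.365641117095947), 14.03624439239502)
yel 6 [160.3 204.8] ((160.20001220703125, 204.9000244140625), (0.9486832022666931, 4.110960960388184), 18.434947967529297)
yel 5 [162.8 195. ] ((162.85293579101562, 195.08827209472656), (0.7276068925857544, 4.123105525970459), 14.03624439239502)
red 56 [311.9 205.1] ((311.98651123046875, 205.08108520507812), (3.6167776584625244, 14.631509780883789), 9.462322235107422)
blu 43 [313.1 210.9] ((312.60003662109375, 208.20001220703125), (8.221921920776367, 18.34120750427246), 18.434947967529297)
blu 16 [304.2 206. ] ((304.0, 206.5), (11.0, 2.0), 90.0)
blu 6 [302.2 214.7] ((302.5, 214.5), (3.0, 1.0), 0.0)
blu 3 [304.7 198.3] ((304.7500305175781, 198.25001525878906), (1.4142134189605713, 0.7071067094802856), 45.0)
side cam [414.6 759.1 571.8]
yel 21 [248.2 288.4] ((248.50003051757812, 288.5000305175781), (11.31370735168457, 4.242640495300293), 45.0)
yel 14 [231.6 284.1] ((231.47299194335938, 284.1621398925781), (7.233555316925049, 1.479590892791748), 9.462322235107422)
yel 13 [239.8 267. ] ((239.49998474121094, 267.0), (7.2562971115112305, 1.3728129863739014), 11.309932708740234)
yel 11 [254.  269.7] ((254.0576629638672, 269.7115173339844), (6.275716304779053, 1.3728129863739014), 11.309932708740234)
red 112 [262.4 163.6] ((262.0098876953125, 163.9010009765625), (14.726551055908203, 8.95533561706543), 5.710593223571777)
blu 176 [262.  179.7] ((261.96923828125, 178.74615478515625), (19.969593048095703, 11.907333374023438), 7.125016689300537)
```

```bash
python3 - <<'E'
from h import *
np.set_printoptions(precision=1,suppress=True)
P=[((146.6,191.6),(231.6,284.1)),((144,202),(248.2,288.0)),((162.8,195),(239.8,267)),((160.3,204.8),(254,269.7))]
Q=[]
for a,b in P:
    p,e=tri(a,b);Q.append(p);print(p,e)
Q=np.array(Q);z=Q[:,2].mean();print("mean",Q.mean(0))
for zz in(z-5,z,z+5):
    for n in(0,1):
        q=np.array([onz(("top","side")[n],*p[n],zz) for p in P])
        d=(q[0]+q[1]-q[2]-q[3])/2;w=(q[0]-q[1]+q[2]-q[3])/2
        print(zz,n,q.mean(0),"along",np.linalg.norm(d),np.degrees(np.arctan2(d[1],d[0])),"across",np.linalg.norm(w),np.degrees(np.arctan2(w[1],w[0])))
# handle: top centroid on top face z=73.5; both
print("handle tri",tri((312,205.1),(262.2,163.7)),"top@73.5",onz("top",312,205.1,73.5))
a=np.radians(9.46);u=np.array([np.sin(a),-np.cos(a)])
for L in(6,):
    p=onz("top",*(np.array([312,205.1])+L*u),73.5);q=onz("top",*(np.array([312,205.1])-L*u),73.5);d=p-q
    print("handle dir",np.degrees(np.arctan2(d[1],d[0])))
# holder outline incl. everything: blue+red+collar hull
im=cv2.imread("pics/top0.png")[:,:,::-1].copy();h=cv2.cvtColor(im,cv2.COLOR_RGB2HSV)
m=cv2.inRange(h,(105,150,40),(125,255,255));pts=[(x,y) for y in range(190,225) for x in range(295,325) if m[y,x]]
r=cv2.minAreaRect(np.array(pts,np.float32));print(r);b=cv2.boxPoints(r)
W=np.array([onz("top",*p,20) for p in b]);print(W.mean(0),[ (np.linalg.norm(W[i]-W[i-1]),np.degrees(np.arctan2(*(W[i]-W[i-1])[1::-1]))) for i in range(4)])
E
```

```text
[485.4 241.   53.3] 0.49261260997561557
[454.7 247.7  51.4] 1.7280158129527416
[474.4 194.4  53.3] 1.8775675388968367
[446.1 200.7  53. ] 1.5512258784270476
mean [465.2 220.9  52.8]
47.75824304640143 0 [466.7 222.1  47.8] along 47.7965855247065 78.71935634882169 across 30.213591313277483 -11.930341416399877
47.75824304640143 1 [464.9 215.9  47.8] along 49.15527088598366 78.15962348506018 across 31.06138460973 -14.381757535916902
52.75824304640143 0 [465.9 220.9  52.8] along 47.58056949388441 78.7193563488217 across 30.077041390291836 -11.930341416399934
52.75824304640143 1 [464.5 221.1  52.8] along 48.68630226242962 78.15962348506025 across 30.76504172475445 -14.381757535917112
57.75824304640143 0 [465.  219.7  57.8] along 47.36455346306233 78.71935634882179 across 29.940491467306177 -11.930341416399912
57.75824304640143 1 [464.  226.3  57.8] along 48.2173336388756 78.15962348506022 across 30.4686988397789 -14.381757535916886
handle tri (array([ 442.2, -235.9,   59.3]), np.float64(0.40158553320971563)) top@73.5 [ 440.3 -233.4   73.5]
handle dir -11.3356901966494
((309.2200012207031, 207.53997802734375), (13.86362361907959, 17.62021827697754), 10.304845809936523)
[ 441.  -234.1   20. ] [(np.float64(41.320747167643255), np.float64(79.22699635693087)), (np.float64(53.47602483334707), np.float64(-11.928026415498922)), (np.float64(41.656731271690354), np.float64(-100.76577571280991)), (np.float64(53.489105565138615), np.float64(167.71226299185025))]
```

```bash
echo '[{"spin": -5.4},{"spin": -5.4},{"sx": 24,"sy": 42},{"sx": 24,"sy": 42},{"sx": 24,"sy": 42},{"sx": 24,"sy": 42},{"sx": 24,"sy": 42},{"sx": 24,"sy": 42},{"sx": 24,"sy": 42},{"sx": 24,"sy": 42}]' > m.json && python3 inch.py m.json 40; echo '[{"sx": 24,"sy": 42},{"sx": 16,"sy": 42},{"sx": 16,"sy": 42},{"sx": 16,"sy": 42},{"sx": 16,"sy": 42},{"sx": 16,"sy": 42},{"sx": 16,"sy": 42},{"sx": 16,"sy": 42},{}]' > m.json && python3 inch.py m.json
```

```text
time_s: 1.1
position: [358.5, 208.1, 222.5]
ee_rot: [[0.98, -0.2, -0.0], [-0.2, -0.98, -0.0], [-0.0, 0.0, -1.0]]
wrist_force: [0.9, 0.2, 0.1]
gripper_width: 39.9
finger_force: 0.0
time_s: 2.0
position: [424.2, -150.4, 221.9]
ee_rot: [[0.978, -0.208, -0.001], [-0.208, -0.978, -0.001], [-0.001, 0.001, -1.0]]
wrist_force: [-0.2, 0.6, -1.2]
gripper_width: 39.9
finger_force: 0.0
```

```bash
cat >> h.py <<'E'
def st(): 
    s=robot.read_state();R=np.array(s["ee_rot"]);return s,np.array(s["position"]),R,np.degrees(np.arctan2(R[1,0],R[0,0]))
def goto(x,y,z):
    s,p,R,yaw=st();print("t",s["time_s"],"p",p.round(1),"yaw",yaw.round(2),"need(tool)",(R.T@(np.array([x,y,z])-p)).round(1),"F",np.round(s["wrist_force"],1),"T",np.round(s["ft_torque"],2),"w",round(s["gripper_width"],1),"j6",np.round(s["joints"][5],1))
E
python3 -c "
from h import *
goto(441,-234.2,100)"
```

```text
t 2.0 p [ 424.2 -150.4  221.9] yaw -12.01 need(tool) [ 34.1  78.4 121.9] F [-0.2  0.6 -1.2] T [ 0.02 -0.02  0.01] w 39.9 j6 76.7
```

```bash
echo '[{"sx": 8.5,"sy": 19.6},{"sx": 8.5,"sy": 19.6},{"sx": 8.5,"sy": 19.6},{"sx": 8.6,"sy": 19.6},{"sz": 35},{"sz": 35},{"sz": 35},{"sz": 16},{},{}]' > m.json && python3 inch.py m.json 40;python3 - <<'E'
from h import *
goto(441,-234.2,48.5)
I=[cv2.resize(cv2.cvtColor(robot.read_camera(n),cv2.COLOR_RGB2BGR)[y:y+100,x:x+100],(400,400),interpolation=cv2.INTER_CUBIC) for n,x,y in(("top",260,150),("side",215,100))]
cv2.imwrite("pics/pre.png",np.hstack(I))
E
```

```text
time_s: 3.0
position: [442.4, -229.8, 101.9]
ee_rot: [[0.98, -0.2, 0.0], [-0.2, -0.98, -0.0], [0.0, 0.0, -1.0]]
wrist_force: [0.1, 0.9, 0.5]
gripper_width: 40.1
finger_force: 0.0
t 3.0 p [ 442.4 -229.8  101.9] yaw -11.54 need(tool) [-0.5  4.6 53.4] F [0.1 0.9 0.5] T [-0.01 -0.04 -0.01] w 40.1 j6 87.2
```

View pics/pre.png

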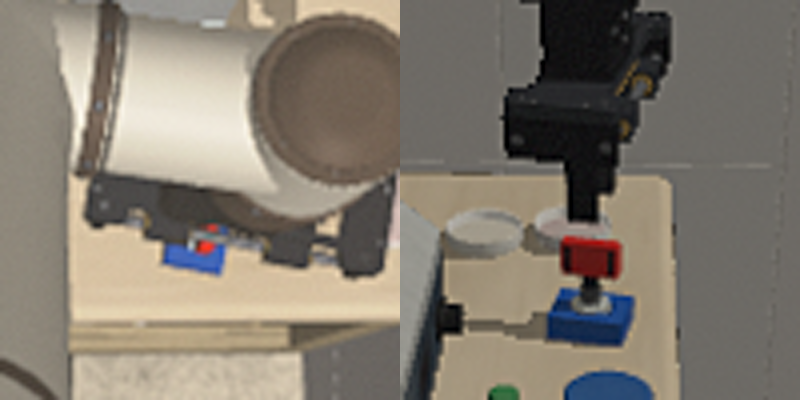

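The side view shows the finger tip at about (261,155), above the handle centre at about (262.7,164). I'll check this against the projection.

```bash
python3 -c "
from h import *
print(proj('side',[442.4,-229.8,101.9]),proj('side',[441,-234.2,59.5]),proj('top',[441,-234.2,73.5]))"; echo '[{"sx": -0.5,"sy": 2.3},{"sy": 2.3},{"sz": 15},{"sz": 15},{"sz": 15},{"sz": 7},{},{}]' > m.json && python3 inch.py m.json
```

```text
[262.03673715 151.26514842] [262.53165045 163.89664883] [312.26695693 204.85827095]
time_s: 3.9
position: [441.1, -234.6, 50.1]
ee_rot: [[0.98, -0.201, 0.001], [-0.201, -0.98, -0.0], [0.001, 0.0, -1.0]]
wrist_force: [0.6, 0.2, 0.2]
gripper_width: 40.0
finger_force: 0.0
```

```bash
echo '[{},{},{},{},{}]' > m.json && python3 inch.py m.json 0 15; python3 -c "
from h import *
goto(441,-234.2,48.5)"
```

```text
time_s: 4.4
position: [440.5, -234.3, 49.6]
ee_rot: [[0.98, -0.201, 0.0], [-0.201, -0.98, 0.0], [0.0, -0.0, -1.0]]
wrist_force: [0.1, -0.0, -1.8]
gripper_width: 11.9
finger_force: 15.0
t 4.4 p [ 440.5 -234.3   49.6] yaw -11.59 need(tool) [ 0.4 -0.2  1.1] F [ 0.1 -0.  -1.8] T [ 0.04 -0.02  0.01] w 11.9 j6 87.7
```

```bash
echo '[{},{"sz": -5},{"sz": -15},{"sz": -25},{"sz": -25},{"sz": -25},{"sz": -25},{},{}]' > m.json && python3 inch.py m.json 0 40;echo '[{"sx": -6.7,"sy": -45},{"sx": -6.7,"sy": -45},{"sx": -6.7,"sy": -45},{"sx": -6.7,"sy": -45},{"sx": -6.7,"sy": -45},{"sx": -6.7,"sy": -45},{"sx": -6.7,"sy": -45},{"sx": -6.7,"sy": -45},{"sx": -6.7,"sy": -45},{"sx": -6.7,"sy": -45}]' > m.json && python3 inch.py m.json; echo '[{"spin": -7.5},{"spin": -7.5},{"spin": -7.5},{"spin": -7.5},{"spin": -7.5},{"spin": -7.5},{"spin": -7.5},{"spin": -7.5},{"spin": -7.5},{"spin": -7.5}]' > m.json && python3 inch.py m.json; echo '[{"spin": -7.5},{"spin": -7.5},{},{},{}]' > m.json && python3 inch.py m.json; python3 -c "
from h import *
goto(465.3,220.9,130)"
```

```text
time_s: 5.3
position: [440.2, -234.2, 169.5]
ee_rot: [[0.98, -0.201, 0.0], [-0.201, -0.98, 0.001], [0.0, -0.001, -1.0]]
wrist_force: [-0.6, 0.1, -1.6]
gripper_width: 12.2
finger_force: 40.0
time_s: 6.3
position: [464.1, 221.1, 167.8]
ee_rot: [[0.98, -0.201, -0.003], [-0.201, -0.98, -0.002], [-0.002, 0.003, -1.0]]
wrist_force: [1.1, 0.3, -0.9]
gripper_width: 11.9
finger_force: 40.0
time_s: 7.3
position: [464.3, 219.2, 167.5]
ee_rot: [[0.443, 0.896, -0.003], [0.896, -0.443, -0.002], [-0.004, -0.002, -1.0]]
wrist_force: [-0.4, -0.8, -0.7]
gripper_width: 12.0
finger_force: 40.0
time_s: 7.8
position: [465.1, 219.7, 168.8]
ee_rot: [[0.203, 0.979, -0.001], [0.979, -0.203, -0.001], [-0.001, -0.001, -1.0]]
wrist_force: [0.1, -0.6, -0.7]
gripper_width: 11.9
finger_force: 40.0
t 7.8 p [465.1 219.7 168.8] yaw 78.3 need(tool) [ 1.3  0.  38.8] F [ 0.1 -0.6 -0.7] T [-0.05 -0.18 -0.01] w 11.9 j6 124.9
```

```bash
echo '[{"sx": 1.2,"sz": 20},{"sz": 20},{"sz": 18},{},{},{}]' > m.json && python3 inch.py m.json;python3 - <<'E'
from h import *
goto(465.3,220.9,95)
a,b=robot.read_camera("top"),robot.read_camera("side")
cv2.imwrite("pics/t2.png",a[:,:,::-1]);cv2.imwrite("pics/s2.png",b[:,:,::-1])
A=cv2.resize(a[165:235,115:215],(560,392),interpolation=cv2.INTER_CUBIC)
B=cv2.resize(b[220:325,205:285],(640,840),interpolation=cv2.INTER_CUBIC)[:600]
B=cv2.resize(b[230:300,215:275],(514,600),interpolation=cv2.INTER_CUBIC)
cv2.imwrite("pics/hov.png",B[:,:,::-1]);cv2.imwrite("pics/hovt.png",A[:,:,::-1])
E
```

```text
time_s: 8.4
position: [466.3, 221.6, 112.6]
ee_rot: [[0.201, 0.98, 0.002], [0.98, -0.201, 0.001], [0.002, 0.002, -1.0]]
wrist_force: [-0.6, -0.6, -0.7]
gripper_width: 11.7
finger_force: 40.0
t 8.4 p [466.3 221.6 112.6] yaw 78.4 need(tool) [-0.9 -0.9 17.6] F [-0.6 -0.6 -0.7] T [-0.11 -0.07  0.02] w 11.7 j6 124.9
```

View pics/hov.png

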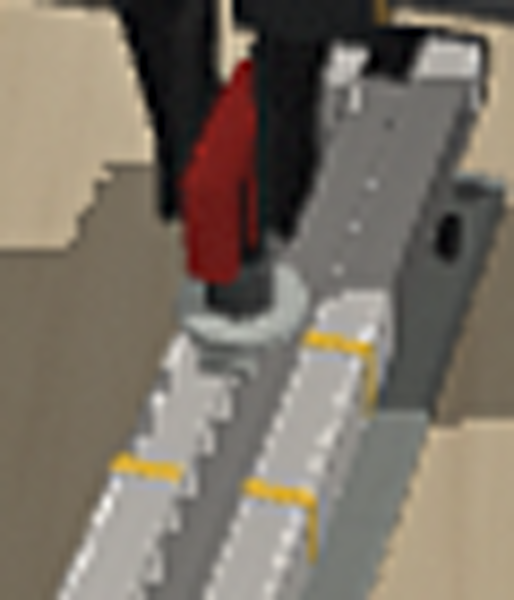

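The side view shows the collar at about (243,265) in full-image pixels, hovering over the slot; the marks are visible. I'll cross-check the bias.

```bash
python3 - <<'E'
from h import *
np.set_printoptions(precision=1,suppress=True)
b=cv2.imread("pics/s2.png")[:,:,::-1].copy()
r=blobs(b,(0,150,60),(8,255,255),(225,230,30,40))[0];print("red",r)
print(proj("side",[466.3,221.6,112.6-38.3+48]),"collar",proj("side",[466.3,221.6,84.8]))
# collar: bright low-sat ellipse rows 260-275
g=b[258:276,232:256].astype(int).mean(2);print(g.round().astype(int))
print("slot dir/side onz z=53:",[onz("side",u,v,53) for u,v in((247.9,287.4),(232.2,284.5),(254.7,270.3),(239.8,267))])
E
```

```text
red (np.int32(157), array([240.5, 250.5]), ((240.0, 249.5), (25.0, 8.0), 90.0))
[241.5 248.7] collar [242.1 264.4]
[[106 105 105 106  73  43  51  50  53  54  51  24  32  32  82  93  78 125
  116 116 116 114 113 111]
 [105 105 104 108  91  44  48  51  54  52  49  18  19  32  67  91 112 116
  114 114 115 113 108 115]
 [106 104 107 106  89  41  49  53  52  54  48  28  31  51  79 112 123 115
  113 114 115 114 116 113]
 [105 103 106 108  90  49  46  51  52  50  55  56  55  70  83 156 162 134
  110 114 113 118 146 112]
 [106 104 105 109 107  81  69  48  53  53  55  58  53  54  77 152 173 164
  112 112 112 107 112 109]
 [105 103 106 109 112 117 113  30  39  45  47  50  53  54  76 151 170 165
  144 108 109 110 111 123]
 [105 104 106 108 110 112 108  25  39  43  46  50  54  50  76 151 169 168
  167 104 107 126 131 180]
 [105 104 105 101 108 108 105  39  32  37  40  46  48  48  81 152 167 167
  158 107 146 181 175 172]
 [105 106 105  99 114 122 121 104  78  63  44  60  64  94 131 173 168 165
  138 121 198 173 169 169]
 [105 104 104 100 130 174 180 179 176 143 100 124 133 179 172 171 165 156
  
[... 278 characters left out ...]
16 107 122 115 104 113
  147 147 143 155 139 148]
 [102 105 151 217 170 169 120 103 100  99 104 111 116 105 111 113 109 122
  188 175 172 170 170 151]
 [101 115 179 197 170 165 102  83  86  99 124 139 139 111 114 112 105 121
  178 169 168 169 172 178]
 [100  99 121 177 169 167 134 118 108 114  98  95 136 112 112 109 114 163
  173 168 168 169 169 176]
 [102 108 118 176 170 173 176 177 176 145 146  97 111 112 113 105 122 196
  169 167 167 168 169 187]
 [104 140 126 174 170 172 171 171 166 144 106 110 113 114 110 109 143 176
  167 166 168 170 178 190]]
slot dir/side onz z=53: [array([454.4, 248. ,  53. ]), array([483.9, 241.8,  53. ]), array([443.9, 202.4,  53. ]), array([473.5, 194.2,  53. ])]
```

View pics/hovt.png

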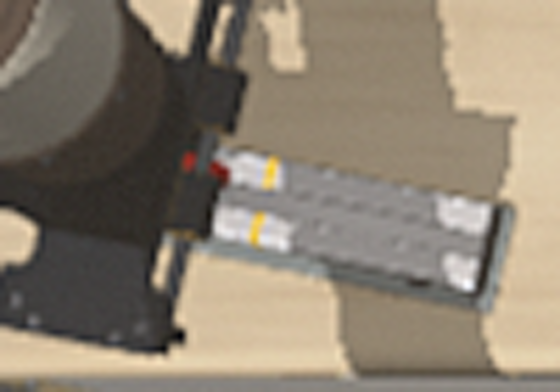

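```bash
echo '[{"sx": -0.6,"sy": -0.8,"sz": 5},{"sz": 5},{"sz": 4},{"sz": 2},{},{}]' > m.json && python3 inch.py m.json;echo '[{"sz": 1},{"sz": 1},{"sz": 1},{}]' > m.json && python3 inch.py m.json; echo '[{"sz": 1},{"sz": 1},{"sz": 1},{}]' > m.json && python3 inch.py m.json;python3 -c "
from h import *
goto(465.5,221,83)"
```

```text
time_s: 9.1
position: [464.8, 220.7, 95.5]
ee_rot: [[0.201, 0.98, 0.0], [0.98, -0.201, -0.0], [-0.0, 0.0, -1.0]]
wrist_force: [-0.0, 0.5, -0.0]
gripper_width: 11.6
finger_force: 40.0
time_s: 9.5
position: [464.6, 220.6, 92.4]
ee_rot: [[0.201, 0.98, -0.0], [0.98, -0.201, -0.0], [-0.0, -0.0, -1.0]]
wrist_force: [0.3, -0.4, -2.0]
gripper_width: 11.9
finger_force: 40.0
time_s: 9.9
position: [465.0, 220.7, 89.6]
ee_rot: [[0.201, 0.98, 0.001], [0.98, -0.201, 0.0], [0.0, 0.001, -1.0]]
wrist_force: [0.2, -0.2, -0.7]
gripper_width: 11.5
finger_force: 40.0
t 9.9 p [465.  220.7  89.6] yaw 78.42 need(tool) [0.4 0.5 6.6] F [ 0.2 -0.2 -0.7] T [-0.14 -0.34  0.01] w 11.5 j6 124.9
```

```bash
for i in 1 2; do echo '[{"sz": 1},{"sz": 1},{}]' > m.json && python3 inch.py m.json | grep -E "pos|force"; python3 -c "
from h import *
goto(465.5,221,83)"; done
```

```text
position: [465.3, 221.0, 87.7]
wrist_force: [2.2, 0.0, -1.0]
finger_force: 40.0
t 10.2 p [465.3 221.   87.7] yaw 78.42 need(tool) [0.1 0.2 4.7] F [ 2.2  0.  -1. ] T [-0.23 -0.93 -0.09] w 11.6 j6 124.9
position: [465.3, 220.9, 85.7]
wrist_force: [3.9, -0.3, -0.1]
finger_force: 40.0
t 10.5 p [465.3 220.9  85.7] yaw 78.42 need(tool) [0.1 0.2 2.7] F [ 3.9 -0.3 -0.1] T [-0.32 -1.39 -0.02] w 11.5 j6 124.9
```

The lip's rounded edge pushes the bolt toward +x, so I'll shift that way.

```bash
for i in 1; do echo '[{"sy": 0.8},{}]' > m.json && python3 inch.py m.json | grep -E "pos"; python3 -c "
from h import *
goto(465.5,221,83)"; done;  echo '[{"sy": 0.4},{}]' > m.json && python3 inch.py m.json | grep -E "pos"; python3 -c "
from h import *
goto(465.5,221,83)"
```

```text
position: [465.4, 220.6, 85.4]
t 10.7 p [465.4 220.6  85.4] yaw 78.4 need(tool) [0.5 0.  2.4] F [ 2.7  0.2 -0. ] T [-0.   -0.8  -0.01] w 12.0 j6 125.0
position: [465.4, 220.3, 85.3]
t 10.9 p [465.4 220.3  85.3] yaw 78.4 need(tool) [ 0.7 -0.1  2.3] F [ 0.1  1.3 -0.5] T [ 0.06 -0.51 -0.  ] w 11.4 j6 125.0
```

```bash
echo '[{"sy": 0.5},{}]' > m.json && python3 inch.py m.json | grep -E "pos"; python3 -c "
from h import *
goto(465.5,221,83)";  for i in 1 2; do echo '[{"sz": 1},{"sz": 1},{}]' > m.json && python3 inch.py m.json | grep -E "pos"; python3 -c "
from h import *
goto(465.5,221,83)"; done
```

```text
position: [465.5, 219.7, 85.1]
t 11.1 p [465.5 219.7  85.1] yaw 78.39 need(tool) [ 1.3 -0.2  2.1] F [-0.1  0.4 -1.1] T [-0.08 -0.12 -0.04] w 11.8 j6 125.1
position: [466.0, 220.1, 83.2]
t 11.4 p [466.  220.1  83.2] yaw 78.4 need(tool) [ 0.8 -0.7  0.2] F [ 0.   0.7 -1.2] T [-0.04 -0.16  0.01] w 11.8 j6 125.1
position: [466.3, 220.2, 81.9]
t 11.7 p [466.3 220.2  81.9] yaw 78.42 need(tool) [ 0.6 -0.9 -1.1] F [-1.  -0.8  4.1] T [-0.26  0.44 -0.  ] w 12.0 j6 125.1
```

```bash
for i in 1 ; do echo '[{"sz": 1},{}]' > m.json && python3 inch.py m.json | grep -E "pos"; python3 -c "
from h import *
goto(465.5,221,83)";echo '[{"sz": 1},{}]' > m.json && python3 inch.py m.json | grep -E "pos"; python3 -c "
from h import *
goto(465.5,221,83)"; done
```

```text
position: [466.3, 220.2, 80.8]
t 11.9 p [466.3 220.2  80.8] yaw 78.42 need(tool) [ 0.6 -0.9 -2.2] F [-3.3 -1.1  5. ] T [-0.28  0.67 -0.04] w 11.8 j6 125.1
position: [466.3, 220.2, 80.0]
t 12.1 p [466.3 220.2  80. ] yaw 78.42 need(tool) [ 0.6 -1.  -3. ] F [-2.6 -0.9  5.5] T [-0.29  0.8  -0.  ] w 12.1 j6 125.1
```

```bash
echo '[{"sy": -0.5},{"sz": 1},{}]' > m.json && python3 inch.py m.json | grep -E "pos"; python3 -c "
from h import *
goto(465.5,221,83)";echo '[{"sz": 1},{}]' > m.json && python3 inch.py m.json | grep -E "pos"; python3 -c "
from h import *
goto(465.5,221,83)"
```

```text
position: [466.3, 220.3, 79.3]
t 12.4 p [466.3 220.3  79.3] yaw 78.43 need(tool) [ 0.6 -0.9 -3.7] F [-1.7 -1.9  7.1] T [-0.62  0.51  0.06] w 11.8 j6 125.0
position: [466.3, 220.3, 78.5]
t 12.6 p [466.3 220.3  78.5] yaw 78.44 need(tool) [ 0.6 -0.9 -4.5] F [-2.  -1.7  8.2] T [-0.66  0.6  -0.02] w 11.9 j6 125.0
```

```bash
echo '[{"sy": -0.3,"sz": 1},{}]' > m.json && python3 inch.py m.json | grep -E "pos"; python3 -c "
from h import *
goto(465.5,221,83)";echo '[{"sz": 0.7},{},{}]' > m.json && python3 inch.py m.json | grep -E "pos"; python3 -c "
from h import *
goto(465.5,221,83)"
```

```text
position: [466.3, 220.3, 77.7]
t 12.8 p [466.3 220.3  77.7] yaw 78.45 need(tool) [ 0.5 -0.9 -5.3] F [-1.4 -2.7  9.7] T [-0.86  0.57 -0.03] w 11.9 j6 125.0
position: [466.2, 220.3, 77.3]
t 13.1 p [466.2 220.3  77.3] yaw 78.45 need(tool) [ 0.5 -0.9 -5.7] F [-2.  -2.4 10.3] T [-0.85  0.61  0.03] w 11.7 j6 125.0
```

```bash
echo '[{"sz": 0.5},{},{"spin": 4},{"spin": 4},{}]' > m.json && python3 inch.py m.json | grep -E "pos"; python3 -c "
from h import *
goto(465.5,221,83)";echo '[{"spin": 4},{"spin": 4},{}]' > m.json && python3 inch.py m.json | grep -E "pos"; python3 -c "
from h import *
goto(465.5,221,83)"
```

```text
position: [466.4, 220.7, 76.9]
t 13.6 p [466.4 220.7  76.9] yaw 70.4 need(tool) [-0.  -1.  -6.1] F [-2.8 -1.1 10.8] T [-0.61  0.77 -0.04] w 11.8 j6 116.9
position: [466.6, 221.0, 77.0]
t 13.9 p [466.6 221.   77. ] yaw 62.4 need(tool) [-0.5 -1.  -6. ] F [-2.5 -1.2 10.4] T [-0.47  0.74 -0.01] w 11.4 j6 108.9
```

```bash
echo '[{"spin": 7},{"spin": 7},{"spin": 7},{"spin": 7},{}]' > m.json && python3 inch.py m.json | grep -E "pos"; python3 -c "
from h import *
goto(465.5,221,83)";echo '[{"spin": 7},{"spin": 7},{"spin": 7},{"spin": 7},{}]' > m.json && python3 inch.py m.json | grep -E "pos"; python3 -c "
from h import *
goto(465.5,221,83)"
```

```text
position: [467.4, 221.9, 77.3]
t 14.4 p [467.4 221.9  77.3] yaw 34.36 need(tool) [-2.1 -0.3 -5.7] F [-1.   0.  10.6] T [-0.12  0.46 -0.07] w 11.7 j6 80.9
position: [467.7, 222.8, 77.5]
t 14.9 p [467.7 222.8  77.5] yaw 6.36 need(tool) [-2.4  1.5 -5.6] F [-2.9  1.9 10. ] T [ 0.77  0.81 -0.01] w 11.6 j6 52.9
```

```bash
echo '[{"spin": 6},{"spin": 6},{"spin": 6},{},{}]' > m.json && python3 inch.py m.json | grep -E "pos"; python3 - <<'E'
from h import *
goto(465.5,221,83)
b=robot.read_camera("side");cv2.imwrite("pics/turned.png",cv2.resize(b[220:310,205:285],(480,540),interpolation=cv2.INTER_CUBIC)[:,:,::-1])
E
```

```text
position: [467.8, 223.4, 77.5]
t 15.4 p [467.8 223.4  77.5] yaw -11.53 need(tool) [-1.7  2.8 -5.5] F [-2.6  4.2  9.8] T [ 1.3   1.02 -0.04] w 12.1 j6 35.0
```

View pics/turned.png

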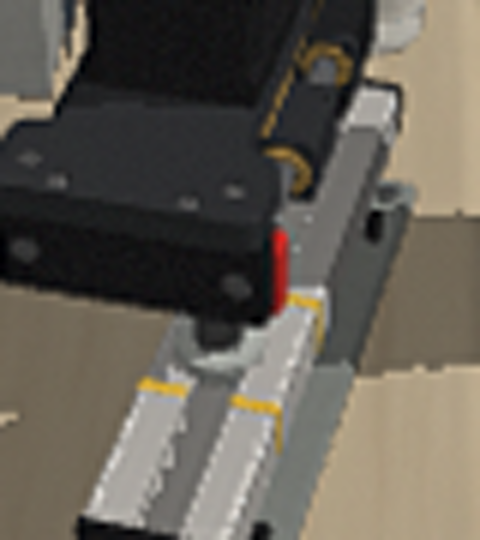

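```bash
echo '[{"sx": -0.7,"sy": -0.8},{}]' > m.json && python3 inch.py m.json | grep -E "pos"; python3 -c "
from h import *
goto(465.5,221,83)";echo '[{"sx": -0.4,"sy": -0.6,"sz": -0.5},{"sz": -0.5},{},{}]' > m.json && python3 inch.py m.json | grep -E "pos"; python3 -c "
from h import *
goto(465.5,221,83)"
```

```text
position: [467.6, 223.6, 77.5]
t 15.65 p [467.6 223.6  77.5] yaw -11.5 need(tool) [-1.6  2.9 -5.5] F [0.  0.7 9.5] T [ 0.27  0.15 -0.09] w 11.9 j6 34.9
position: [467.6, 223.7, 78.3]
t 16.05 p [467.6 223.7  78.3] yaw -11.51 need(tool) [-1.5  3.  -4.7] F [ 2.  -0.8  7.1] T [-0.22 -0.41  0.03] w 11.7 j6 34.8
```

```bash
echo '[{"sx": 0.3,"sy": 0.3},{},{}]' > m.json && python3 inch.py m.json 0 10| grep -E "pos|force"; echo '[{},{},{},{},{}]' > m.json && python3 inch.py m.json 36; echo '[{"sz": -10},{"sz": -20},{"sz": -30},{"sz": -40},{"sz": -40},{"sx": -30,"sy": -30},{"sx": -30,"sy": -40},{"sx": -30,"sy": -40},{"sx": -30,"sy": -40},{"sx": -30,"sy": -40}]' > m.json && python3 inch.py m.json; echo '[{"sx": -10,"sy": -40},{"sx": -10,"sy": -40},{"sx": -10,"sy": -40},{},{}]' > m.json && python3 inch.py m.json;  python3 - <<'E'
from h import *
np.set_printoptions(precision=1,suppress=True)
goto(465.5,221,83)
a,b=robot.read_camera("top"),robot.read_camera("side")
A=cv2.resize(a[175:225,120:210],(540,300),interpolation=cv2.INTER_CUBIC)
B=cv2.resize(b[225:325,205:285],(240,300),interpolation=cv2.INTER_CUBIC)
cv2.imwrite("pics/fin.png",np.hstack([A,B])[:,:,::-1])
for n,i,bx in(("top",a,(140,185,30,30)),("side",b,(225,220,40,60))):
    for r in blobs(i,(0,150,60),(8,255,255),bx,1): print(n,r)
E
```

```text
position: [467.6, 223.6, 78.3]
wrist_force: [0.6, 0.7, 7.8]
finger_force: 10.0
time_s: 16.85
position: [464.9, 221.5, 76.0]
ee_rot: [[0.98, -0.201, -0.001], [-0.201, -0.98, -0.0], [-0.0, 0.001, -1.0]]
wrist_force: [-0.5, 0.4, 0.7]
gripper_width: 35.2
finger_force: 0.0
time_s: 17.85
position: [355.1, 439.5, 217.5]
ee_rot: [[0.98, -0.201, 0.001], [-0.201, -0.98, 0.001], [0.0, -0.001, -1.0]]
wrist_force: [1.3, -0.4, -0.1]
gripper_width: 36.1
finger_force: 0.0
time_s: 18.35
position: [350.5, 561.8, 215.9]
ee_rot: [[0.98, -0.2, -0.001], [-0.2, -0.98, -0.001], [-0.0, 0.001, -1.0]]
wrist_force: [0.4, 0.1, -0.8]
gripper_width: 35.8
finger_force: 0.0
t 18.35 p [350.5 561.8 215.9] yaw -11.55 need(tool) [180.9 310.7 133.2] F [ 0.4  0.1 -0.8] T [-0.1  0.   0. ] w 35.8 j6 6.5
top (np.int32(60), array([149.4, 194.6]), ((149.7647247314453, 194.94117736816406), (4.850712299346924, 14.55213737487793), 14.03624439239502))
side (np.int32(280), array([240.5, 262.8]), ((240.11996459960938, 263.15997314453125), (23.47594451904297, 14.142135620117188), 8.13010311126709))
```

View pics/fin.png

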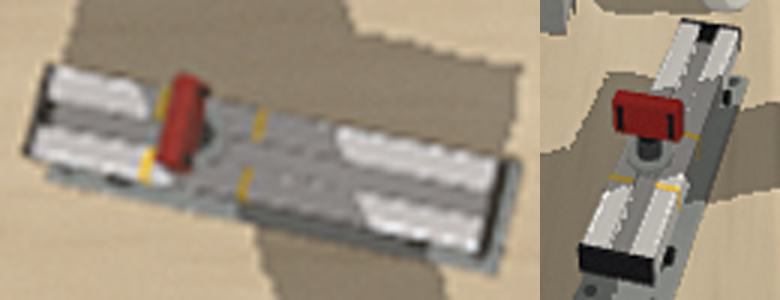

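The bolt stands upright with its collar on the rail between the marks and its handle across the rail. I'll check the position, height and angle.

```bash
python3 - <<'E'
from h import *
np.set_printoptions(precision=1,suppress=True)
print(tri((149.4,194.6),(240.5,262.8)),onz("top",149.6,194.8,101))
a=robot.read_camera("top");h=cv2.cvtColor(a,cv2.COLOR_RGB2HSV);m=cv2.inRange(h,(0,150,60),(8,255,255))
p=np.argwhere(m[185:215,140:170]>0)[:,::-1]+[140,185];
d=cv2.fitLine(p.astype(np.float32),cv2.DIST_L2,0,.01,.01).ravel()
c=p.mean(0);w=onz("top",*(c+6*d[:2]),101)-onz("top",*(c-6*d[:2]),101);print("top handle ang",np.degrees(np.arctan2(w[1],w[0])))
b=robot.read_camera("side");hs=cv2.cvtColor(b,cv2.COLOR_RGB2HSV);m=cv2.inRange(hs,(0,150,60),(8,255,255))
p=np.argwhere(m[220:280,225:265]>0);E={}
for x in np.unique(p[:,1]): q=p[p[:,1]==x,0];E[x]=(q.min(),q.max(),len(q))
xs=[x for x in E if E[x][2]>8];k=np.polyfit([x+225 for x in xs],[E[x][1]+220 for x in xs],1)
u0,u1=min(xs)+225,max(xs)+225;zb=72;w=onz("side",u0,np.polyval(k,u0),zb)-onz("side",u1,np.polyval(k,u1),zb);print("side bottom edge ang",np.degrees(np.arctan2(w[1],w[0])))
E
```

```text
(array([469.5, 223.3,  90.2]), np.float64(1.2645409170869544)) [467.7 220.  101. ]
top handle ang -11.963716702246444
side bottom edge ang -9.870026586551296
```

```bash
python3 -c "
from bench import robot
print(robot.job_done())"
```

```text
the job is handed in; nothing more can be done
None
```

The bolt is locked in the T-slot rail between the yellow marks, turned a full 90° with its handle within about 2° of square across the rail, and standing upright after release; I handed the job in about 18.5 s into the run. I judged the clamp from the spring force, the torque-free turn under the lips and the final pictures, since the head itself can't be seen.

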